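# Load the bench analyser and start the scan

## Task

Take the blocky clay loom weight from the white foam pad, set it gently in the open specimen drawer of the bench analyser (do not drop it in) and slide the drawer fully shut. Only then press the large round start button on the analyser fully down and let it come back up. Leave the two flat sherds on the pad and the small button alone.

Things in the scene. Friction and masses are not known exactly. Their poses are not given: they have to be found in the camera images.
- weight: loom weight: a terracotta block, 50 mm long (x) and 36 mm wide (y) at the foot, 50 mm tall; its two 36 mm apart side faces (normals along y) are upright and parallel, its ends slope in to about 32 mm at the top; about 160 g. A dark hole runs through it along y near the top. It stands upright on the pad. Origin: centre of its underside, z up
- pad: white foam pad, 220 x 200 x 12 mm, fixed to the table; carries the loom weight and the two sherds, standing 110 mm apart on three corners of a square, in any order. Origin: centre of its underside
- sherd_a: flat terracotta sherd, a five-sided plate about 60 mm across, 9 mm thick, to be left on the pad. Origin: centre of its underside
- sherd_b: flat terracotta sherd, a four-sided plate about 48 mm square, 11 mm thick, to be left on the pad. Origin: centre of its underside
- analyser: bench analyser, a white box, fixed: 300 mm deep (x), 260 mm wide (y). The front 105 mm of its depth is a low deck with its top at 105 mm, carrying two buttons; behind it a head 180 mm tall with a dark display. Origin: centre of its footprint on the table; its front is the -x side, 150 mm from the origin
- drawer (a joint): opening of the specimen drawer, m: 0 shut, grows as it slides out along the analyser's -x, at most 0.15; starts 0.12 to 0.14 open. The drawer is grey inside, with a white front panel 250 mm wide and 12 mm thick whose top edge is 92 mm above the table
- drawer_spot (a point): point on the drawer's floor (20 mm above the table; axes parallel to the analyser's; moves with the drawer), midway across, 58 mm behind the inner face of the drawer's front. The inside is 216 mm wide and the side walls stand 49 mm above the floor; with the drawer open about 115 mm of its length is clear of the deck, the point lying about in the middle
- drawer_handle (a point): middle of the drawer's handle, a steel bar 10 mm thick and 110 mm long along the analyser's y, 25 mm in front of the drawer's front face, 76 mm above the table; moves with the drawer
- start_top (a point): centre of the top of the large round start button, grey, 34 mm across, in a black round housing 50 mm across and 12 mm tall on the deck; pressed straight down. It may be the left or the right of the two buttons, which stand 90 mm apart
- start (a joint): travel of the start button, m: 0 up, 0.008 fully down; springs back; about 5 N to press fully
- standby (a joint): travel of the small round button, grey, 14 mm across in a black housing 30 mm across, on the deck, m: 0 up, 0.005 down. Not to be pressed
Not all that is in view belongs to the job. There is more than one size of the weight; the job needs the middle-sized.

How it is judged:
On the way, in this order (a step that is already met when the one before it is completed fails the run):
1. the loom weight lies in the open drawer, let go (x of weight in the frame of drawer_spot between -0.06 and 0.18 m and y of weight in the frame of drawer_spot between -0.11 and 0.11 m and z of weight in the frame of drawer_spot between -0.01 and 0.045 m and contact force between the fingers and weight below 0.1 N and linear speed of weight below 0.05 m/s), for 0.2 s.
2. the drawer is fully shut (within 8 mm) with the loom weight in it (x of weight in the frame of drawer_spot between -0.06 and 0.18 m and y of weight in the frame of drawer_spot between -0.11 and 0.11 m and z of weight in the frame of drawer_spot between -0.01 and 0.045 m and value of joint drawer below 0.008 m), for 0.2 s.
3. the start button is pressed fully down (beyond 6.4 of its 8 mm) with the drawer shut (value of joint start above 0.0064 m and value of joint drawer below 0.008 m), for 0.04 s.
At the end, for the whole second after the job is handed in: The loom weight rests in the drawer (its underside's centre between the drawer's walls and less than 45 mm above the drawer's floor), the drawer is within 8 mm of shut, and both buttons are up again (less than 2 mm down) (all of step 2 and value of joint each of start, standby below 0.002 m and linear speed of weight below 0.03 m/s); the robot touches nothing.
It fails at once if the start button is pressed (more than 4 mm) while the drawer is more than 20 mm open (value of joint start above 0.004 m and value of joint drawer above 0.02 m).
It fails at once if the small button is pressed (more than 3 mm) (value of joint standby above 0.003 m).
It fails at once if the loom weight is dropped: it falls free more than 40 mm above the drawer's floor (height (world z) of weight above 0.06 m and contact force between weight and anything else below 0.02 N).
It fails at once if a sherd is moved by more than 40 mm (distance of any of sherd_a, sherd_b from where it was at the start of the episode above 0.04 m).
It also fails if it takes over 51 s, if anything falls off the work surface, if the arm or the gripper's body presses on something with over 40 N, if the wrist force passes 120 N, or if a joint passes its speed limit or range.

## Robot

A 6-joint arm with a two-finger parallel gripper is mounted at the origin on the work surface. World frame = base frame: x ahead of the robot, y to its left, z up, the work surface at z = 0. Lengths are in m, angles in rad, forces in N, time in s.
With the tool pointing down it reaches from about 0.425 to 0.95 m from the base axis. Payload 3.5 kg.
Tool frame: the origin (TCP) lies between the finger pads; the fingertips stand 22 mm ahead of it and the grasp point (between the pads) lies 3 mm ahead of it (arm.tip_reach is the distance from the TCP to the fingertips, in m); z points along the fingers, y is the line along which they close (so a half turn about z gives the same grasp; the last joint's range is limited). The gripper opens to 85 mm and grips with 20 to 120 N. Pads are 22 mm wide; open, the fingers measure 114 mm over their backs; the gripper's body (76 mm by 85 mm) begins 54 mm behind the grasp point. The pads swing forward as they close: fully open they stand 13 mm farther back than shut.
Start: joints at [1.178, 0.286, 1.577, -0, 1.279, -0.15], TCP at [0.162, 0.655, 0.253] pointing down, gripper open.
Joint ranges: [-2.77, 2.77], [-0.9, 2.22], [0.21, 2.48], [-1.53, 4.67], [0.24, 2.81], [-2.84, 2.84]. Speed limits (rad/s): [2.79, 2.79, 3.14, 3.14, 3.14, 3.14].

## Interface

Orientations are given as a unit quaternion [w, x, y, z].
In Python, from workcell import monitor, capture, camera_info, arm gives the robot as it stands.
- The arm moves only by the tool play_rows, never from a script. Its argument "motion" is text: rows parted by semicolons, each of 6 numbers parted by spaces: the shift along the tool's x, y, z normalised to -1 to 1, where 1 is 0.04 m, then the turn, a rotation vector about the tool's x, y, z normalised to -1 to 1, where 1 is 4 degrees. In form: dx dy dz ax ay az; .... A call has 1 to 5 rows; each row shifts and turns the commanded pose from where the row before left it, along the tool's axes as they then stand; what a row does not reach is not made up. A row lasts 1/12 s, in which the tool goes at most 41.7 mm and 7.16 degrees, less where a joint would pass 70% of its speed; a pose out of reach is approached as far as the arm can. A call with a number of a shift or a turn outside -1 to 1 is refused whole. A call with a gripper value outside its range is refused whole. "hand" is the opening, from 0 (shut) to 1 (fully open), set as the call begins (left out, the last holds). The fingers move at their own pace and stop on an object; "squeeze" is the grip in N (left out, the last holds). Time passes only in rows, so rows that do not move let the fingers close. It gives the time, the measured TCP pose, the force, the opening and the grip force at its end, in the units of the state.
- monitor.observe(): the state, without advancing time (a new reading comes with each control period).
- capture(name): name is "scene" or "top" or "wrist"; returns (picture, depth): 480x640x3 uint8, red, green, blue; 480x640 float32, m along the optical axis (not along the pixel's ray), 0 where there is no reading.
- camera_info(name): a dict with "intrinsics" (3x3 intrinsics, pixels), "D" ([k1, k2, p1, p2, k3] as OpenCV has them; the pictures are not rectified), "xyz" and "orientation" of the camera in the world; the wrist camera has in their place "T_tool_cam" (4x4, takes a point from camera to tool coordinates, whose origin is the TCP and whose axes are the flange's). Camera axes: x right, y down, z forward; pixel columns grow to the right and rows downward; lengths in m; the calibration is good to about 2 mm. A picture is of the moment at which its call begins: read the wrist's pose just before it. camera_info takes no time and is no camera call.
- arm.sign_off(): hands the job in; it is judged then, once.
The state is a dict: "time": time; "joint_pos": joint angles; "qd": joint speeds; "joint_efforts": joint torques, N m; "tool_pos": TCP position; "ee_rot": TCP orientation; "force": force on the tool from outside, world axes, zero at the start; "torque": the same for the moment, N m; "finger_gap": opening from 0.0 (shut) to 1.0 (fully open); "grip_force": force on a finger pad.
Only numpy, scipy, OpenCV 4.12 (cv2) and the standard library are available. Lean on these libraries where they do the work, as an engineer would, in place of code of your own. Each camera call takes 0.05 s, during which the arm holds its last target. There are 200 camera calls.

## Working session

There is one attempt and no reset: what is moved stays moved. The work goes in short steps, Python scripts to look and compute and a tool call to move; the robot and the scene stay as the last step left them, time stands still between calls to the robot, and variables do not carry over. Pictures are saved under pics/ and viewed, at most 10 in all, crops included, and the job is handed in when it is done.

Besides the shell and the picture viewer there is one more tool, called after ">>>" in YAML: its name, and indented under it one key for each argument. play_rows: Moves the arm, as the interface text tells. Scaled input: -1 to 1 covers 0.04 m each way for a shift and 4 degrees each way for a turn. Its arguments: {"type":"object","properties":{"motion":{"type":"string"},"hand":{"type":"number"},"squeeze":{"type":"number"}},"required":["motion"]}

```bash
mkdir -p pics; ls; cat > h.py <<'E'
import numpy as np, cv2
from scipy.spatial.transform import Rotation as R
from workcell import monitor, capture, camera_info, arm
def q2R(q): return R.from_quat([q[1],q[2],q[3],q[0]]).as_matrix()
def campose(n):
    c=camera_info(n)
    if n=="wrist":
        s=monitor.observe(); T=np.eye(4); T[:3,:3]=q2R(s["ee_rot"]); T[:3,3]=s["tool_pos"]
        T=T@np.array(c["T_tool_cam"])
    else:
        T=np.eye(4); T[:3,:3]=q2R(c["orientation"]); T[:3,3]=c["xyz"]
    return T,np.array(c["intrinsics"],float),np.array(c["D"],float)
def grab(n):
    T,K,D=campose(n); p,d=capture(n); return p,d,T,K,D
def rays(uv,K,D): 
    u=cv2.undistortPoints(np.array(uv,float).reshape(-1,1,2),K,D)[:,0]
    return np.c_[u,np.ones(len(u))]
def plane(uv,z,T,K,D):
    r=rays(uv,K,D)@T[:3,:3].T; return T[:3,3]+r*((z-T[2,3])/r[:,2])[:,None]
def deproj(uv,d,T,K,D):
    uv=np.array(uv,int).reshape(-1,2)
    r=rays(uv,K,D)*d[uv[:,1],uv[:,0]][:,None]; return r@T[:3,:3].T+T[:3,3]
E
python3 - <<'E'
from h import *
for n in("scene","top"):
    p,d,T,K,D=grab(n); cv2.imwrite(f"pics/{n}0.png",p[:,:,::-1]); np.savez(f"{n}0.npz",p=p,d=d,T=T,K=K,D=D); print(n,T.round(3),K[0,0],D)
print(monitor.observe())
E
```

```text
pics
scene [[ 6.700e-01  5.770e-01 -4.670e-01  1.045e+00]
 [ 7.420e-01 -5.210e-01  4.210e-01 -4.710e-01]
 [-1.000e-03 -6.290e-01 -7.780e-01  8.650e-01]
 [ 0.000e+00  0.000e+00  0.000e+00  1.000e+00]] 491.0744312319731 [-0.10238733  0.          0.          0.          0.        ]
top [[ 0.052 -0.974  0.221  0.396]
 [-0.999 -0.051  0.01  -0.066]
 [ 0.002 -0.222 -0.975  0.955]
 [ 0.     0.     0.     1.   ]] 540.0533863460097 [0.0565969 0.        0.        0.        0.       ]
{'time': 0.1, 'joint_pos': array([ 1.17797281e+00,  2.87109686e-01,  1.57803814e+00,  6.40202772e-06,
        1.27861318e+00, -1.50005715e-01]), 'qd': array([ 0.00094864, -0.00069642, -0.003075  ,  0.00052674, -0.00358507,
       -0.00168617]), 'joint_efforts': array([ 1.85203209e-05, -4.07300663e+01, -2.93697649e+01, -1.81259325e-04,
        3.47806395e-03,  2.93076505e-05]), 'tool_pos': array([0.16205589, 0.65468875, 0.25205963]), 'ee_rot': array([-2.93614151e-04,  1.21111703e-01,  9.92638293e-01, -1.04366678e-03]), 'force': array([ 0.18196512, -0.81962826, -0.24576457]), 'torque': array([-0.01028217,  0.03830817,  0.00299911]), 'grip_force': 0.0, 'finger_gap': 0.9982864765158709}
```

View pics/top0.png

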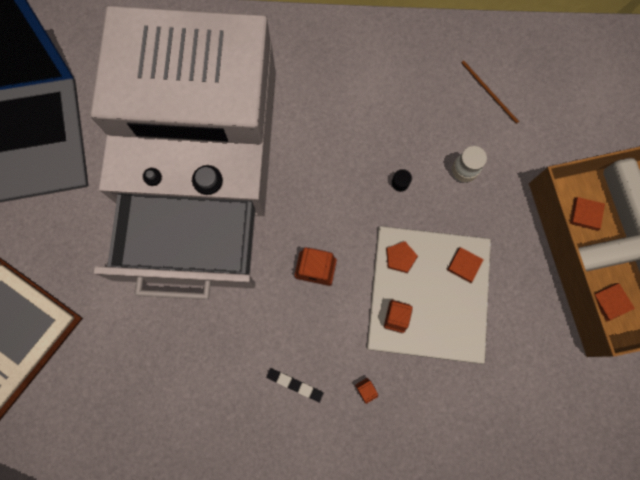

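View pics/scene0.png

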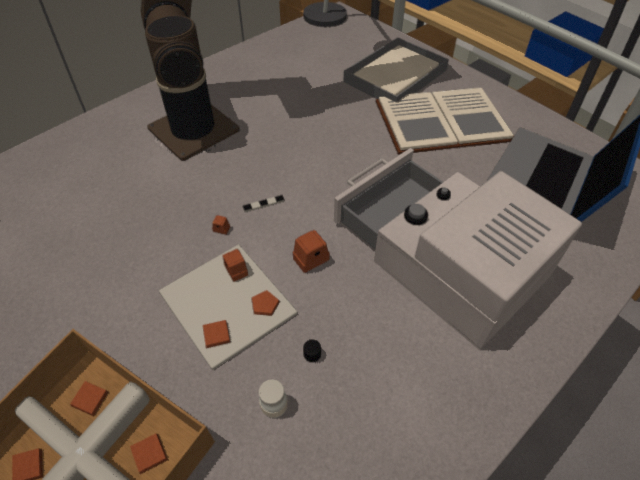

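Top view: three block candidates. (398,316) is on the white pad, (316,265) is larger and off the pad, and (367,391) is tiny and off the pad. The one on the pad fits, with sizes still to be checked. The sherds are at (401,257) and (465,264). The large button is at (206,179), the small one at (151,176). The drawer is open, with its handle at (173,290).

```bash
python3 - <<'E'
from h import *
Z={n:dict(np.load(f"{n}0.npz")) for n in("top","scene")}
def cloud(n,mask):
    z=Z[n]; v,u=np.nonzero(mask&(z["d"]>0)); return deproj(np.c_[u,v],z["d"],z["T"],z["K"],z["D"]),np.c_[u,v]
cl={}
for n in Z:
    hsv=cv2.cvtColor(Z[n]["p"],cv2.COLOR_RGB2HSV)
    m=((hsv[...,0]<9)|(hsv[...,0]>172))&(hsv[...,1]>150)&(hsv[...,2]>50)
    k,l,st,c=cv2.connectedComponentsWithStats(m.astype(np.uint8))
    for i in range(1,k):
        if st[i,4]>100:
            P,uv=cloud(n,l==i); t=np.percentile(P[:,2],97)
            top=P[P[:,2]>t-.006]
            r=cv2.minAreaRect((P[:,:2]*1000).astype(np.float32)); rt=cv2.minAreaRect((top[:,:2]*1000).astype(np.float32))
            print(n,c[i].round(),st[i,4],"ztop",t.round(4),"all",np.round(r[0]),np.round(r[1]),round(r[2]),"top",np.round(rt[0]),np.round(rt[1]),round(rt[2]))
# analyser
def pt(n,uv): 
    z=Z[n]; return deproj(uv,z["d"],z["T"],z["K"],z["D"]).round(4)
print(pt("top",[(206,179),(151,176),(173,290),(100,271),(247,277),(175,273),(180,235),(110,190),(258,195),(440,330)]))
z=Z["top"]; im=z["p"][:,:,::-1]
a=cv2.resize(im[290:345,370:430],None,fx=6,fy=6,interpolation=cv2.INTER_CUBIC)
b=cv2.resize(Z["scene"]["p"][240:290,205:260,::-1],None,fx=6,fy=6,interpolation=cv2.INTER_CUBIC)
H=330; o=np.hstack([cv2.resize(a,(360,H)),cv2.resize(b,(363,H))]); cv2.imwrite("pics/crop1.png",cv2.convertScaleAbs(o,alpha=1.8))
E
```

```text
top [587. 213.] 669 ztop 0.0194 all [ 687. -534.] [48. 47.] 79 top [ 687. -534.] [48. 47.] 79
top [400. 257.] 564 ztop 0.0247 all [ 590. -205.] [52. 50.] 6 top [ 588. -201.] [53. 50.] 45
top [315. 266.] 1030 ztop 0.0706 all [561. -54.] [65. 47.] 81 top [561. -55.] [51. 46.] 81
top [465. 264.] 614 ztop 0.0272 all [ 581. -315.] [45. 46.] 63 top [ 581. -315.] [45. 46.] 63
top [613. 301.] 726 ztop 0.0194 all [ 532. -567.] [47. 49.] 27 top [ 533. -567.] [47. 48.] 27
top [398. 316.] 571 ztop 0.0651 all [ 484. -197.] [34. 48.] 79 top [ 484. -197.] [33. 39.] 78
top [367. 391.] 279 ztop 0.0388 all [ 359. -150.] [34. 24.] 32 top [ 359. -150.] [27. 24.] 33
[[ 0.6767  0.1268  0.1315]
 [ 0.6792  0.2168  0.1247]
 [ 0.5121  0.1951  0.0013]
 [ 0.526   0.29    0.0908]
 [ 0.5277  0.0539  0.094 ]
 [ 0.5284  0.1699  0.0931]
 [ 0.6074  0.188   0.0225]
 [ 0.6572  0.2856  0.1078]
 [ 0.6636  0.0457  0.1026]
 [ 0.4656 -0.2731  0.0162]]
```

View pics/crop1.png

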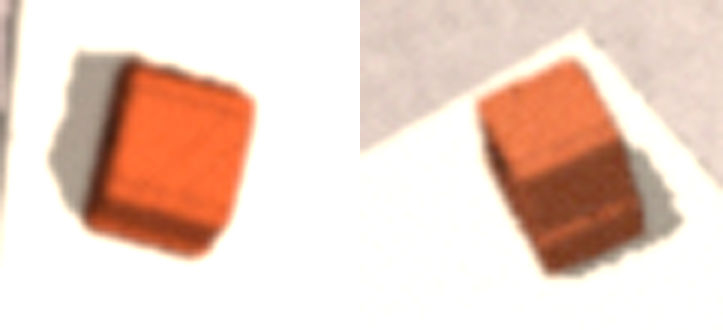

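The crop shows the block at (398,316), with its sloping ends along roughly world x. It measures 48×34 mm and its top is at about 62–65 mm, so it is the middle-sized weight on the pad. The tall off-pad block has a 65 mm foot and the small one a 34 mm foot. I'm moving towards it now.

>>> play_rows:
  motion: "-.76 -.64 0 0 0 0;-.76 -.64 0 0 0 0;-.76 -.64 0 0 0 0;-.76 -.64 0 0 0 0;-.76 -.64 0 0 0 0"
  hand: 1
  squeeze: 40

```text
time: 0.52
tool_pos: [0.2794, 0.4926, 0.2526]
ee_rot: [-0.0, 0.121, 0.993, -0.0]
force: [0.9, 0.7, 0.6]
finger_gap: 0.996
grip_force: 0.0
```

>>> play_rows:
  motion: "-.76 -.64 0 0 0 0;-.76 -.64 0 0 0 0;-.76 -.64 0 0 0 0;-.76 -.64 0 0 0 0;-.76 -.64 0 0 0 0"

```text
time: 0.93
tool_pos: [0.3962, 0.3318, 0.253]
ee_rot: [-0.0, 0.121, 0.993, -0.0]
force: [0.7, 0.7, -0.2]
finger_gap: 1.001
grip_force: 0.0
```

>>> play_rows:
  motion: "-.36 -.82 0 0 0 0;-.36 -.82 0 0 0 0;-.36 -.82 0 0 0 0;-.36 -.82 0 0 0 0;-.36 -.82 0 0 0 0"

```text
time: 1.35
tool_pos: [0.4259, 0.1554, 0.2529]
ee_rot: [-0.0, 0.121, 0.993, -0.0]
force: [0.4, 0.6, -0.4]
finger_gap: 1.0
grip_force: 0.0
```

>>> play_rows:
  motion: "-.36 -.82 0 0 0 0;-.36 -.82 0 0 0 0;-.36 -.82 0 0 0 0;-.36 -.82 0 0 0 0;-.36 -.82 0 0 0 0"

```text
time: 1.77
tool_pos: [0.4563, -0.0211, 0.253]
ee_rot: [-0.0, 0.121, 0.993, 0.0]
force: [0.8, -0.2, 1.1]
finger_gap: 1.0
grip_force: 0.0
```

>>> play_rows:
  motion: "-.36 -.82 0 0 0 0;-.36 -.82 0 0 0 0;-.36 -.82 0 0 0 0;0 0 0 0 0 0;0 0 0 0 0 0"

```text
time: 2.18
tool_pos: [0.4747, -0.1266, 0.2528]
ee_rot: [-0.001, 0.123, 0.992, 0.0]
force: [1.4, 0.2, -0.9]
finger_gap: 0.997
grip_force: 0.0
```

Next, a wrist view to refine the weight's pose, plus the analyser geometry from the stored top picture.

```bash
python3 - <<'E'
from h import *
p,d,T,K,D=grab("wrist"); cv2.imwrite("pics/w1.png",p[:,:,::-1])
hsv=cv2.cvtColor(p,cv2.COLOR_RGB2HSV)
m=((hsv[...,0]<9)|(hsv[...,0]>172))&(hsv[...,1]>150)&(hsv[...,2]>50)
k,l,st,c=cv2.connectedComponentsWithStats(m.astype(np.uint8))
for i in range(1,k):
    if st[i,4]>400:
        v,u=np.nonzero((l==i)&(d>0)); P=deproj(np.c_[u,v],d,T,K,D)
        if len(P)<50: continue
        t=np.percentile(P[:,2],97); f=lambda Q:[np.round(x,1) for x in cv2.minAreaRect((Q[:,:2]*1000).astype(np.float32))]
        print(c[i].round(),st[i,:5],"z",t.round(4),f(P),"top",f(P[P[:,2]>t-.005]))
s=monitor.observe(); print(s["tool_pos"],q2R(s["ee_rot"]).round(3).tolist(), T[:3,3].round(3))
# analyser from top picture
z=dict(np.load("top0.npz")); p,d=z["p"],z["d"]; g=cv2.cvtColor(p,cv2.COLOR_RGB2GRAY)
for box in((130,155,172,200),(185,155,230,205)):
    x0,y0,x1,y1=box; mm=(g[y0:y1,x0:x1]<60).astype(np.uint8)
    cs=max(cv2.findContours(mm,0,2)[0],key=cv2.contourArea); (cx,cy),r=cv2.minEnclosingCircle(cs)
    q=(cx+x0,cy+y0); print("button",q,r,plane([q],.117,z["T"],z["K"],z["D"]).round(4), g[int(q[1]),int(q[0])])
print("panel",plane([(96,271),(249,278)],.092,z["T"],z["K"],z["D"]).round(4))
for u in (110,140,200,235): # vertical profile edges
    print(u,[(v,int(g[v,u])) for v in range(262,300,2)])
E
```

```text
[ 0.47458126 -0.1254252   0.25269476] [[-0.97, 0.242, -0.001], [0.242, 0.97, 0.001], [0.002, 0.001, -1.0]] [ 0.41  -0.111  0.373]
button (151.6666660308838, 176.6666660308838) 9.067748069763184 [[0.6807 0.2182 0.117 ]] 85
button (206.76288604736328, 179.7293815612793) 14.863935470581055 [[0.6805 0.1289 0.117 ]] 91
panel [[0.5255 0.2957 0.092 ]
 [0.5265 0.0508 0.092 ]]
110 [(262, 79), (264, 78), (266, 82), (268, 140), (270, 157), (272, 158), (274, 123), (276, 76), (278, 76), (280, 100), (282, 116), (284, 118), (286, 119), (288, 115), (290, 117), (292, 114), (294, 118), (296, 119), (298, 115)]
140 [(262, 90), (264, 74), (266, 57), (268, 94), (270, 156), (272, 164), (274, 160), (276, 120), (278, 135), (280, 134), (282, 130), (284, 126), (286, 119), (288, 111), (290, 112), (292, 137), (294, 128), (296, 106), (298, 114)]
200 [(262, 92), (264, 93), (266, 92), (268, 72), (270, 70), (272, 118), (274, 162), (276, 168), (278, 155), (280, 89), (282, 77), (284, 80), (286, 100), (288, 72), (290, 61), (292, 68), (294, 119), (296, 143), (298, 116)]
235 [(262, 93), (264, 92), (266, 92), (268, 94), (270, 74), (272, 55), (274, 116), (276, 160), (278, 165), (280, 148), (282, 85), (284, 76), (286, 81), (288, 111), (290, 117), (292, 114), (294, 119), (296, 120), (298, 121)]
```

View pics/w1.png

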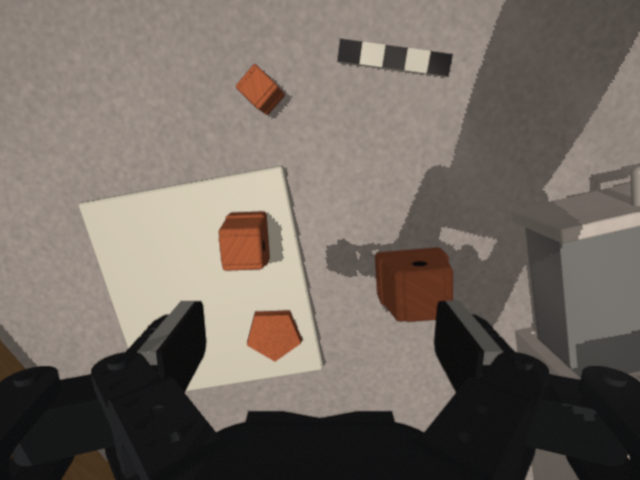

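The wrist view shows the weight at (243,240), with its hole on the right-hand face at (265,245). The 36 mm faces are therefore normal to about y, which suits the gripper. Refining the position.

```bash
python3 - <<'E'
from h import *
p,d,T,K,D=grab("wrist")
hsv=cv2.cvtColor(p,cv2.COLOR_RGB2HSV); print(hsv[250,243],d[250,243])
m=((hsv[...,0]<14)|(hsv[...,0]>172))&(hsv[...,1]>120); m[:205]=0;m[280:]=0;m[:,:210]=0;m[:,285:]=0
v,u=np.nonzero(m&(d>0)); P=deproj(np.c_[u,v],d,T,K,D)
t=np.percentile(P[:,2],97); f=lambda Q:[np.round(x,1) for x in cv2.minAreaRect((Q[:,:2]*1000).astype(np.float32))]
top=P[P[:,2]>t-.006]; print(len(P),t,f(P),f(top),top.mean(0).round(4))
mt=np.zeros_like(m,np.uint8); sel=P[:,2]>t-.006; mt[v[sel],u[sel]]=1
c=max(cv2.findContours(mt,0,2)[0],key=cv2.contourArea)[:,0]; print("plane",f(plane(c,.062,T,K,D)))
E
```

```text
[  9 171 172] 0.32450277
2539 0.062457591968448134 [array([ 480.1, -197.6]), array([35.5, 46. ]), np.float64(77.2)] [array([ 481.7, -198.1]), array([35.3, 37.4]), np.float64(77.7)] [ 0.4809 -0.1975  0.0607]
plane [array([ 480.8, -197.2]), array([35.3, 37.6]), np.float64(78.2)]
```

>>> play_rows:
  motion: "-.31 -.85 .5 0 0 0;-.3 -.84 .5 0 0 0;0 0 .9 0 0 -.5;0 0 .9 0 0 0;0 0 0 0 0 0"

```text
time: 2.7
tool_pos: [0.4779, -0.1927, 0.1336]
ee_rot: [-0.007, 0.103, 0.995, 0.004]
force: [-1.4, 2.0, -1.5]
finger_gap: 1.004
grip_force: 0.0
```

>>> play_rows:
  motion: "0 0 0 0 0 0;0 0 0 0 0 0"

```text
time: 2.87
tool_pos: [0.4834, -0.1961, 0.1431]
ee_rot: [0.001, 0.103, 0.995, -0.0]
force: [0.0, -0.5, 0.5]
finger_gap: 1.003
grip_force: 0.0
```

>>> play_rows:
  motion: ".03 -.03 .6 0 0 0;0 0 .6 0 0 0;0 0 .6 0 0 0;0 0 .4 0 0 0;0 0 .3 0 0 0"

```text
time: 3.28
tool_pos: [0.4825, -0.1978, 0.0428]
ee_rot: [0.002, 0.103, 0.995, -0.001]
force: [0.4, 0.1, -0.1]
finger_gap: 1.001
grip_force: 0.0
```

>>> play_rows:
  motion: "0 0 0 0 0 0;0 0 0 0 0 0;0 0 0 0 0 0"

```text
time: 3.53
tool_pos: [0.4826, -0.1984, 0.0435]
ee_rot: [0.002, 0.104, 0.995, -0.001]
force: [-0.2, -0.7, -0.1]
finger_gap: 1.002
grip_force: 0.0
```

>>> play_rows:
  motion: "0 0 0 0 0 0;0 0 0 0 0 0;0 0 0 0 0 0;0 0 0 0 0 0;0 0 0 0 0 0"
  hand: 0
  squeeze: 40

```text
time: 3.95
tool_pos: [0.4814, -0.198, 0.0419]
ee_rot: [0.001, 0.104, 0.995, -0.0]
force: [-0.2, -1.0, 1.4]
finger_gap: 0.418
grip_force: 41.1
```

>>> play_rows:
  motion: "0 0 0 0 0 0;0 0 0 0 0 0;0 0 0 0 0 0;0 0 0 0 0 0;0 0 0 0 0 0"

```text
time: 4.37
tool_pos: [0.4814, -0.198, 0.0419]
ee_rot: [0.0, 0.104, 0.995, -0.0]
force: [-1.0, -1.2, 5.2]
finger_gap: 0.417
grip_force: 41.3
```

>>> play_rows:
  motion: "0 0 -.3 0 0 0;0 0 -.8 0 0 0;0 0 -.9 0 0 0;0 0 -.9 0 0 0;0 0 -.6 0 0 0"

```text
time: 4.78
tool_pos: [0.4813, -0.1977, 0.1845]
ee_rot: [0.001, 0.104, 0.995, -0.0]
force: [0.5, -0.7, -0.6]
finger_gap: 0.415
grip_force: 40.6
```

>>> play_rows:
  motion: "0 .4 0 0 0 0;-.07 .8 0 0 0 0;-.07 .9 0 0 0 0;-.07 .9 0 0 0 0;-.07 .9 0 0 0 0"

```text
time: 5.2
tool_pos: [0.5234, -0.0456, 0.1809]
ee_rot: [-0.001, 0.104, 0.995, 0.0]
force: [0.2, -0.5, -1.7]
finger_gap: 0.419
grip_force: 40.7
```

>>> play_rows:
  motion: "-.07 .9 0 0 0 0;-.07 .9 0 0 0 0;-.07 .9 0 0 0 0;-.07 .9 0 0 0 0;-.07 .9 0 0 0 0"

```text
time: 5.62
tool_pos: [0.5742, 0.1278, 0.1806]
ee_rot: [-0.001, 0.104, 0.995, -0.0]
force: [-0.1, -1.1, -1.2]
finger_gap: 0.422
grip_force: 40.7
```

>>> play_rows:
  motion: "-.07 .8 0 0 0 0;-.07 .4 0 0 0 0;0 0 0 0 0 -1;0 0 0 0 0 -1;0 0 0 0 0 -1"

```text
time: 6.03
tool_pos: [0.5896, 0.1718, 0.1804]
ee_rot: [-0.001, -0.003, 1.0, -0.0]
force: [-0.4, 0.3, -1.2]
finger_gap: 0.416
grip_force: 40.7
```

>>> play_rows:
  motion: "0 0 0 0 0 0;0 0 0 0 0 0;0 0 0 0 0 0"

```text
time: 6.28
tool_pos: [0.5901, 0.1712, 0.181]
ee_rot: [-0.0, 0.0, 1.0, -0.0]
force: [0.3, 1.0, -1.0]
finger_gap: 0.423
grip_force: 40.7
```

```bash
python3 - <<'E'
from h import *
p,d,T,K,D=grab("top"); q=p[120:320,80:330,::-1]
p2,d2,T2,K2,D2=grab("wrist")
o=np.hstack([cv2.resize(q,(400,320)),cv2.resize(p2[:,:,::-1],(400,320))]); cv2.imwrite("pics/c2.png",cv2.convertScaleAbs(o,alpha=1.4))
E
```

```text
(no output)
```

View pics/c2.png

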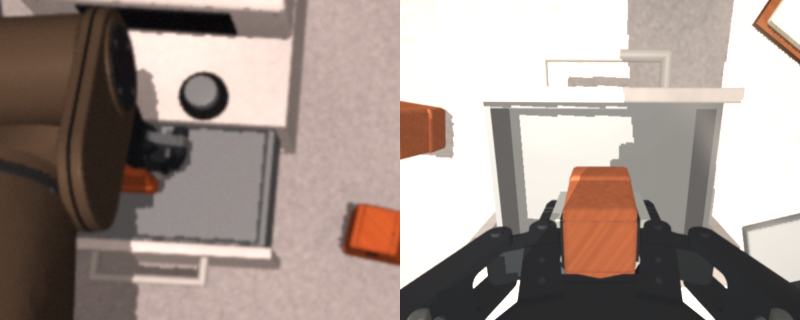

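The weight is in the gripper, upright, and centred over the open drawer: drawer walls at x≈495 and 720 in the right panel, weight at 600. Lowering it.

>>> play_rows:
  motion: "0 0 .6 0 0 0;0 0 .8 0 0 0;0 0 .8 0 0 0;0 0 .5 0 0 0;0 0 .3 0 0 0"

```text
time: 6.8
tool_pos: [0.5882, 0.1712, 0.0578]
ee_rot: [-0.003, -0.0, 1.0, -0.0]
force: [0.3, 0.5, -1.1]
finger_gap: 0.417
grip_force: 40.7
```

>>> play_rows:
  motion: "0 0 .05 0 0 0;0 0 .05 0 0 0;0 0 .05 0 0 0;0 0 0 0 0 0"

```text
time: 7.13
tool_pos: [0.5917, 0.1718, 0.057]
ee_rot: [0.002, -0.001, 1.0, 0.0]
force: [0.1, 0.3, -1.7]
finger_gap: 0.422
grip_force: 40.7
```

>>> play_rows:
  motion: "0 0 .05 0 0 0;0 0 .05 0 0 0;0 0 0 0 0 0"

```text
time: 7.38
tool_pos: [0.5905, 0.1717, 0.0516]
ee_rot: [0.0, -0.001, 1.0, 0.0]
force: [0.3, 0.6, -2.0]
finger_gap: 0.42
grip_force: 40.7
```

>>> play_rows:
  motion: "0 0 .05 0 0 0;0 0 0 0 0 0"

```text
time: 7.55
tool_pos: [0.591, 0.1718, 0.0499]
ee_rot: [0.001, -0.001, 1.0, 0.0]
force: [-0.0, -0.3, 0.8]
finger_gap: 0.412
grip_force: 40.9
```

>>> play_rows:
  motion: "0 0 .03 0 0 0;0 0 0 0 0 0"

```text
time: 7.72
tool_pos: [0.5917, 0.1718, 0.0499]
ee_rot: [0.001, -0.001, 1.0, 0.0]
force: [0.1, -0.2, 3.4]
finger_gap: 0.417
grip_force: 41.3
```

>>> play_rows:
  motion: "0 0 0 0 0 0;0 0 0 0 0 0;0 0 0 0 0 0;0 0 0 0 0 0;0 0 0 0 0 0"
  hand: 1

```text
time: 8.13
tool_pos: [0.5902, 0.1717, 0.0478]
ee_rot: [-0.0, -0.001, 1.0, -0.0]
force: [-0.1, -0.6, 0.7]
finger_gap: 0.998
grip_force: 0.0
```

>>> play_rows:
  motion: "0 0 -.3 0 0 0;0 0 -.7 0 0 0;0 0 -.9 0 0 0;0 0 -.9 0 0 0;0 0 -.3 0 0 0"

```text
time: 8.55
tool_pos: [0.5935, 0.1722, 0.1797]
ee_rot: [0.005, -0.001, 1.0, 0.001]
force: [1.4, -0.3, 0.7]
finger_gap: 0.997
grip_force: 0.0
```

>>> play_rows:
  motion: ".5 0 0 0 0 0;.9 0 0 0 0 0;.9 0 0 0 0 0;.9 0 0 0 0 0;.55 0 0 0 0 0"
  hand: 0

```text
time: 8.97
tool_pos: [0.4369, 0.1714, 0.1714]
ee_rot: [-0.001, -0.001, 1.0, -0.0]
force: [-0.6, -0.2, -0.7]
finger_gap: 0.302
grip_force: 0.0
```

>>> play_rows:
  motion: "0 0 0 0 0 0;0 0 0 0 0 0;0 0 0 0 0 0;0 0 0 0 0 0"

```text
time: 9.3
tool_pos: [0.4417, 0.1714, 0.1728]
ee_rot: [0.001, -0.001, 1.0, 0.0]
force: [-0.4, 0.1, 0.0]
finger_gap: -0.001
grip_force: 0.0
```

```bash
python3 - <<'E'
from h import *
p,d,T,K,D=grab("top"); np.savez("top1.npz",p=p,d=d,T=T,K=K,D=D); q=p[0:340,80:420,::-1]
p2,d2,T2,K2,D2=grab("scene")
o=np.hstack([cv2.resize(q,(400,400)),cv2.resize(p2[130:330,300:500,::-1],(400,400))]); cv2.imwrite("pics/c3.png",cv2.convertScaleAbs(o,alpha=1.4))
E
```

```text
(no output)
```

View pics/c3.png

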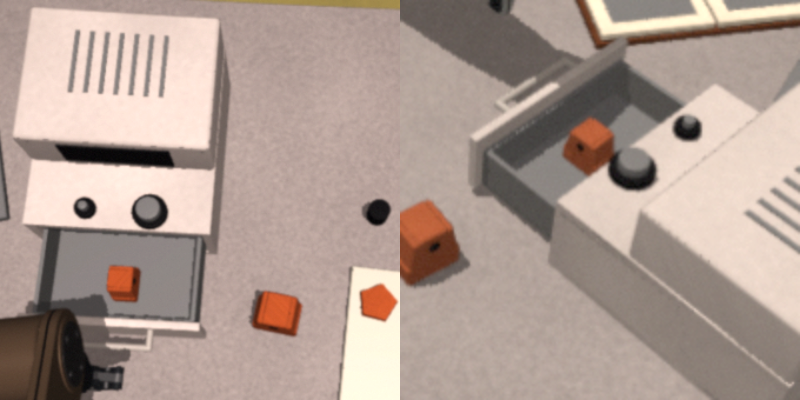

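The weight stands upright in the drawer: (122,283) in the left panel, (588,147) in the right. Now I'll push the drawer shut on its handle with the fingers closed.

>>> play_rows:
  motion: "0 0 .6 0 0 0;0 0 .8 0 0 0;0 0 .5 0 0 0;0 0 .27 0 0 0;0 0 0 0 0 0"

```text
time: 9.82
tool_pos: [0.4389, 0.171, 0.0826]
ee_rot: [-0.003, -0.001, 1.0, -0.0]
force: [-0.3, -0.0, -0.5]
finger_gap: -0.0
grip_force: 0.0
```

>>> play_rows:
  motion: "-.15 0 0 0 0 0;-.15 0 0 0 0 0;-.15 0 0 0 0 0;-.15 0 0 0 0 0;-.15 0 0 0 0 0"

```text
time: 10.23
tool_pos: [0.4721, 0.1716, 0.0866]
ee_rot: [0.001, -0.001, 1.0, 0.0]
force: [0.5, -0.1, 0.6]
finger_gap: 0.001
grip_force: 0.0
```

>>> play_rows:
  motion: "-.15 0 0 0 0 0;-.15 0 0 0 0 0;-.15 0 0 0 0 0;-.15 0 0 0 0 0;-.15 0 0 0 0 0"

```text
time: 10.65
tool_pos: [0.5008, 0.1715, 0.0853]
ee_rot: [-0.0, -0.001, 1.0, -0.0]
force: [-2.1, 0.2, 0.1]
finger_gap: 0.0
grip_force: 0.6
```

>>> play_rows:
  motion: "-.2 0 0 0 0 0;-.25 0 0 0 0 0;-.25 0 0 0 0 0;-.25 0 0 0 0 0;-.25 0 0 0 0 0"

```text
time: 11.07
tool_pos: [0.5494, 0.1714, 0.0851]
ee_rot: [-0.0, -0.001, 1.0, -0.0]
force: [-1.4, -1.3, -0.1]
finger_gap: 0.002
grip_force: 0.7
```

>>> play_rows:
  motion: "-.25 0 0 0 0 0;-.2 0 0 0 0 0;-.2 0 0 0 0 0;-.15 0 0 0 0 0;-.1 0 0 0 0 0"

```text
time: 11.48
tool_pos: [0.5853, 0.1717, 0.0853]
ee_rot: [0.0, -0.001, 1.0, 0.0]
force: [-1.7, -0.9, 0.8]
finger_gap: 0.002
grip_force: 0.6
```

>>> play_rows:
  motion: "-.1 0 0 0 0 0;-.1 0 0 0 0 0;-.1 0 0 0 0 0"

```text
time: 11.73
tool_pos: [0.5966, 0.1717, 0.0854]
ee_rot: [-0.0, -0.001, 1.0, -0.0]
force: [-1.1, -1.1, -0.3]
finger_gap: 0.003
grip_force: 0.6
```

>>> play_rows:
  motion: "-.1 0 0 0 0 0;-.1 0 0 0 0 0;0 0 0 0 0 0"

```text
time: 11.98
tool_pos: [0.6027, 0.1717, 0.0852]
ee_rot: [-0.004, -0.001, 1.0, -0.0]
force: [-7.6, -0.9, 5.0]
finger_gap: -0.001
grip_force: 3.7
```

>>> play_rows:
  motion: "-.08 0 0 0 0 0;-.08 0 0 0 0 0;0 0 0 0 0 0"

```text
time: 12.23
tool_pos: [0.6032, 0.1718, 0.0852]
ee_rot: [-0.013, -0.001, 1.0, -0.001]
force: [-25.9, -2.2, 18.2]
finger_gap: -0.001
grip_force: 12.7
```

>>> play_rows:
  motion: ".2 0 0 0 0 0;.5 0 0 0 0 0;.8 0 0 0 0 0;.5 0 0 0 0 0;0 0 0 0 0 0"

```text
time: 12.65
tool_pos: [0.5271, 0.1721, 0.0843]
ee_rot: [-0.002, -0.001, 1.0, 0.0]
force: [0.6, 0.3, -1.2]
finger_gap: -0.004
grip_force: 0.0
```

>>> play_rows:
  motion: "0 0 -.6 0 0 0;0 0 -.8 0 0 0;0 0 -.8 0 0 0;0 0 -.5 0 0 0;0 0 0 0 0 0"

```text
time: 13.07
tool_pos: [0.5353, 0.1723, 0.2005]
ee_rot: [0.007, -0.001, 1.0, 0.001]
force: [1.5, -0.5, 0.7]
finger_gap: 0.002
grip_force: 0.0
```

```bash
python3 - <<'E'
from h import *
p,d,T,K,D=grab("top"); np.savez("top2.npz",p=p,d=d,T=T,K=K,D=D); q=p[120:260,80:290,::-1]
p2,d2,T2,K2,D2=grab("scene"); np.savez("scene2.npz",p=p2,d=d2,T=T2,K=K2,D=D2)
p3,d3,T3,K3,D3=grab("wrist"); np.savez("wrist2.npz",p=p3,d=d3,T=T3,K=K3,D=D3)
o=np.vstack([np.hstack([cv2.resize(q,(400,280)),cv2.resize(p2[130:270,350:550,::-1],(400,280))]),cv2.copyMakeBorder(cv2.resize(p3[:,:,::-1],(400,300)),0,0,0,400,0)]); cv2.imwrite("pics/c4.png",cv2.convertScaleAbs(o,alpha=1.3))
print(monitor.observe()["tool_pos"])
E
```

```text
[0.53112031 0.17163878 0.19303128]
```

View pics/c4.png

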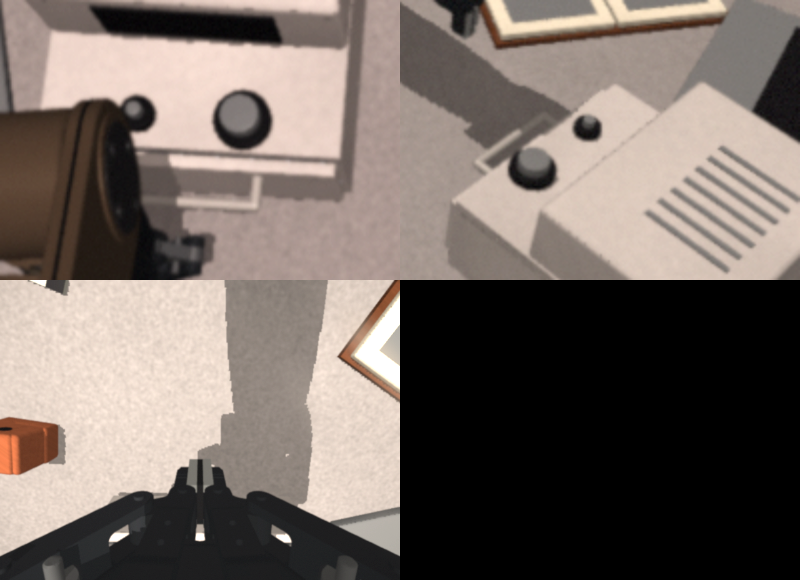

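The drawer is shut in all views. The start button is at about top-view pixel (205,178) and scene pixel (416,211). Triangulating its cap.

```bash
python3 - <<'E'
from h import *
L=[]
for n,b in(("top2",(185,155,230,205)),("scene2",(398,192,434,230))):
    z=dict(np.load(n+".npz")); g=cv2.cvtColor(z["p"],cv2.COLOR_RGB2GRAY); x0,y0,x1,y1=b; c=g[y0:y1,x0:x1]
    dark=(c<70).astype(np.uint8); hull=cv2.convexHull(max(cv2.findContours(dark,0,2)[0],key=cv2.contourArea))
    m=np.zeros_like(c); cv2.fillConvexPoly(m,hull,1); m=cv2.erode(m,np.ones((3,3),np.uint8)); cap=((c>75)&(m>0)).astype(np.uint8)
    k,l,st,ce=cv2.connectedComponentsWithStats(cap); i=1+np.argmax(st[1:,4]); q=ce[i]+[x0,y0]
    vv,uu=np.nonzero(l==i); P=deproj(np.c_[uu+x0,vv+y0],z["d"],z["T"],z["K"],z["D"])
    r=(rays([q],z["K"],z["D"])@z["T"][:3,:3].T)[0]; r/=np.linalg.norm(r); L.append((z["T"][:3,3],r))
    print(n,q.round(1),st[i],"median",np.median(P,0).round(4), "plane.124",plane([q],.124,z["T"],z["K"],z["D"]).round(4))
A=sum(np.eye(3)-np.outer(r,r) for o,r in L); B=sum((np.eye(3)-np.outer(r,r))@o for o,r in L); print(np.linalg.solve(A,B))
E
```

```text
top2 [205.1 176.4] [ 11  12  19  19 282] median [0.6816 0.1291 0.1295] plane.124 [[0.6837 0.1305 0.124 ]]
scene2 [417.7 205.9] [ 12   3  16  20 233] median [0.6737 0.1359 0.127 ] plane.124 [[0.6742 0.1385 0.124 ]]
[0.67991334 0.12817267 0.13585365]
```

>>> play_rows:
  motion: "-.5 -.15 0 0 0 0;-.8 -.25 0 0 0 0;-.9 -.25 0 0 0 0;-.9 -.25 0 0 0 0;-.6 -.15 0 0 0 0"

```text
time: 13.63
tool_pos: [0.6807, 0.1285, 0.1903]
ee_rot: [-0.001, -0.0, 1.0, -0.0]
force: [-0.9, -0.4, 0.8]
finger_gap: 0.001
grip_force: 0.0
```

>>> play_rows:
  motion: "0 0 .3 0 0 0;0 0 .4 0 0 0;0 0 0 0 0 0;0 0 0 0 0 0"

```text
time: 13.97
tool_pos: [0.6766, 0.1299, 0.1614]
ee_rot: [-0.003, -0.001, 1.0, -0.0]
force: [0.6, 0.9, 0.2]
finger_gap: 0.003
grip_force: 0.0
```

>>> play_rows:
  motion: "0 0 .1 0 0 0;0 0 .1 0 0 0;0 0 .1 0 0 0;0 0 0 0 0 0;0 0 0 0 0 0"

```text
time: 14.38
tool_pos: [0.6786, 0.1299, 0.1533]
ee_rot: [-0.0, -0.001, 1.0, 0.0]
force: [0.4, -0.1, 0.3]
finger_gap: -0.0
grip_force: 0.0
```

>>> play_rows:
  motion: "0 0 .07 0 0 0;0 0 0 0 0 0;0 0 0 0 0 0"

```text
time: 14.63
tool_pos: [0.6792, 0.1299, 0.1511]
ee_rot: [0.001, -0.001, 1.0, 0.0]
force: [0.2, -0.4, 1.6]
finger_gap: 0.005
grip_force: 0.7
```

>>> play_rows:
  motion: "0 0 .08 0 0 0;0 0 .06 0 0 0;0 0 0 0 0 0"

```text
time: 14.88
tool_pos: [0.6793, 0.1299, 0.1452]
ee_rot: [0.001, -0.001, 1.0, 0.0]
force: [-0.1, -0.7, 3.7]
finger_gap: -0.002
grip_force: 1.9
```

>>> play_rows:
  motion: "0 0 .05 0 0 0;0 0 0 0 0 0;0 0 0 0 0 0"

```text
time: 15.13
tool_pos: [0.6793, 0.1299, 0.1436]
ee_rot: [0.001, -0.001, 1.0, 0.0]
force: [1.1, 0.4, 3.8]
finger_gap: -0.003
grip_force: 2.3
```

>>> play_rows:
  motion: "0 0 .04 0 0 0;0 0 0 0 0 0;0 0 0 0 0 0"

```text
time: 15.38
tool_pos: [0.6794, 0.1299, 0.1431]
ee_rot: [0.001, -0.001, 1.0, 0.0]
force: [-1.2, 0.1, 7.7]
finger_gap: 0.001
grip_force: 4.0
```

>>> play_rows:
  motion: "0 0 .04 0 0 0;0 0 0 0 0 0;0 0 0 0 0 0"

```text
time: 15.63
tool_pos: [0.6794, 0.1299, 0.1429]
ee_rot: [0.001, -0.001, 1.0, -0.0]
force: [-3.7, -0.2, 12.7]
finger_gap: -0.005
grip_force: 6.3
```

The button is on its stop: force 12.7 N with no further travel. Releasing and withdrawing.

>>> play_rows:
  motion: "0 0 -.2 0 0 0;0 0 -.4 0 0 0;0 0 -.8 0 0 0;0 0 -.9 0 0 0;0 0 -.5 0 0 0"

```text
time: 16.05
tool_pos: [0.6792, 0.1297, 0.2545]
ee_rot: [0.001, -0.001, 1.0, -0.0]
force: [0.7, -0.5, 1.7]
finger_gap: -0.001
grip_force: 0.0
```

>>> play_rows:
  motion: ".5 0 0 0 0 0;.9 0 0 0 0 0;.9 0 0 0 0 0;.9 0 0 0 0 0;.9 0 0 0 0 0"

```text
time: 16.47
tool_pos: [0.5123, 0.1293, 0.2498]
ee_rot: [-0.002, -0.001, 1.0, -0.0]
force: [-0.6, -0.1, 0.9]
finger_gap: -0.003
grip_force: 0.0
```

>>> play_rows:
  motion: ".7 0 0 0 0 0;.4 0 0 0 0 0;0 0 0 0 0 0;0 0 0 0 0 0;0 0 0 0 0 0"

```text
time: 16.88
tool_pos: [0.4713, 0.1294, 0.2514]
ee_rot: [-0.0, -0.001, 1.0, -0.0]
force: [0.0, -0.1, -0.8]
finger_gap: -0.001
grip_force: 0.0
```

```bash
python3 - <<'E'
from h import *
p,d,T,K,D=grab("top"); p2,d2,*_=grab("scene")
o=np.hstack([cv2.resize(p[120:280,80:290,::-1],(400,305)),cv2.resize(p2[130:270,320:500,::-1],(400,305))]); cv2.imwrite("pics/c5.png",cv2.convertScaleAbs(o,alpha=1.3))
for q in((205,177),(151,174)): 
    P=deproj([(q[0]+i,q[1]+j) for i in(-2,0,2) for j in(-2,0,2)],d,T,K,D); print(np.median(P,0).round(4))
E
```

```text
[0.6804 0.1291 0.13  ]
[0.682  0.2166 0.1264]
```

View pics/c5.png

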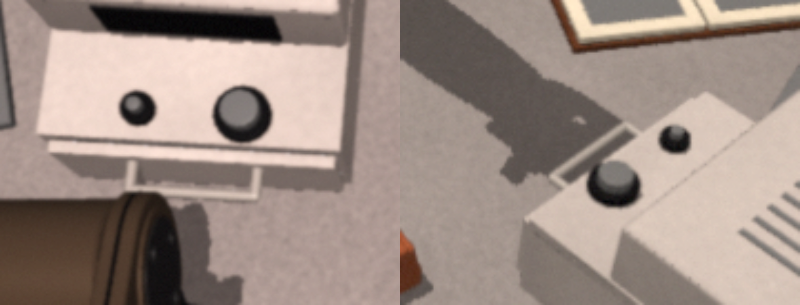

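The drawer is flush with the deck, the start button at (242,110) is back up (cap height 0.130 m as before), and the arm is clear. Handing in.

```bash
python3 -c "
from workcell import arm
print(arm.sign_off())"
```

```text
the job is handed in; nothing more can be done
None
```

The job is handed in (no verdict was returned): the loom weight was set down gently in the drawer, the drawer pushed to its stop, and the start button pressed to its stop and back up; I didn't touch the sherds or the small button.

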